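Unload the roller jig with the left-hand clamp screw

ROBOT

A 6-joint arm with a two-finger parallel gripper is mounted at the origin on the work surface. World frame = base frame: x ahead of the robot, y to its left, z up, the work surface at z = 0. Lengths are in m, angles in rad, forces in N, time in s.
With the tool pointing down it reaches from about 0.2 to 0.875 m from the base axis. Payload 3.4 kg.
Tool frame: the origin (TCP) lies between the finger pads; the fingertips stand 25 mm ahead of it and the grasp point (between the pads) lies 6 mm ahead of it (r.nose_length is the z of the fingertips in the tool frame, in m); z points along the fingers, y is the line along which they close (so a half turn about z gives the same grasp; the last joint's range is limited). The gripper opens to 94 mm and grips with 3 to 60 N. Pads are 16 mm wide; open, the fingers measure 119 mm over their backs; the gripper's body (75 mm by 177 mm) begins 78 mm behind the grasp point.
Start: joints at [-1.304, 0.276, 1.505, -0, 1.361, -0.121], TCP at [0.217, -0.532, 0.23] pointing down, gripper open.
Joint ranges: [-2.89, 2.89], [-0.75, 2.08], [0.22, 2.7], [-1.18, 4.32], [0.11, 2.71], [-2.7, 2.7]. Speed limits (rad/s): [2.57, 2.57, 3.14, 3.14, 3.14, 3.14].

INTERFACE

Orientations are given as a unit quaternion [w, x, y, z].
In Python, from plant import r, gripper_to, inverse_kinematics, vision, models, telemetry gives the robot as it stands. Calls block until the motion is done:
- r.move_to(position, orientation): joint-space move of the TCP to a pose.
- r.move_l(position, rot=None, vel=0.15, guard=None): straight line of the TCP; rot=None keeps the orientation; vel is the mean speed in m/s. With guard (N) it stops when the force on the tool has changed by that much, and returns True; else False.
- r.movej(angles): joint-space move.
- gripper_to(opening, f_grip=None): finger opening in m; f_grip is the grip in N (None keeps the last); returns when the fingers have stopped.
- r.hold(seconds).
- inverse_kinematics(position, orientation): joint angles nearest the present ones, or None.
- vision.snapshot(name): name is "scene" or "top" or "wrist"; returns the picture (480x640x3 uint8, red, green, blue); there is no depth.
- vision.get_calibration(name): a dict with "fx", "fy", "cx", "cy" (pixels), "position" and "orientation" of the camera in the world. Camera axes: x right, y down, z forward; pixel columns grow to the right and rows downward; lengths in m; the calibration is good to about 2 mm. The wrist camera is an equidistant fisheye: a pixel r from the principal point sees the ray r / f radians off the axis. A picture is of the moment at which its call begins: read the wrist's pose just before it. get_calibration takes no time and is no camera call; for the wrist camera it gives the pose at the moment of the call.
A pose or a line that the arm cannot do raises r.PlanningError and nothing moves.
- r.sign_off(): hands the job in; it is judged then, once.
Trained networks look in the newest picture that a camera, given by its name, has taken for a name from the list of things; names that differ only in an ending like _2 or _b are one class to them, and where a whole thing is asked for, a point or a joint stands for the part that bears it (a point fixed in the world has none). Each returns a list of dicts, best first, with "score" (0 to 1); they miss things now and then, are a little off and sometimes report something else, mostly with a low value. They report only what shows in the picture. A call takes as long as a camera call. They do not tell look-alikes from the thing itself.
- models.boxes_of(thing, camera): "at" ([x, y, z] in m, in world coordinates, good to about 4 mm: the middle of the surface that is visible of it).
- models.regions_of(thing, camera): "pixels" (480x640 bool, what is visible of it).
- models.mark_of(thing, camera): "at" ([x, y, z] in m, in world coordinates, good to about 4 mm: a listed point, or the origin of a listed thing).
Readings, each from a call of its own:
- telemetry.current_t(): time.
- telemetry.current_joints(): joint angles.
- telemetry.current_dq(): joint speeds.
- telemetry.current_joint_efforts(): joint torques, N m.
- telemetry.current_ee_pos(): TCP position.
- telemetry.current_tool_rot(): TCP orientation.
- telemetry.current_wrist_force(): force on the tool from outside, world axes, zero at the start.
- telemetry.current_torque(): the same for the moment, N m.
- telemetry.current_opening(): finger opening in m.
- telemetry.current_finger_force(): force on a finger pad.
Only numpy, scipy, OpenCV 4.12 (cv2) and the standard library are available. Lean on these libraries where they do the work, as an engineer would, in place of code of your own. Each camera call takes 0.05 s, during which the arm holds its last target. There are 200 camera calls.

TASK

Empty the roller jig: its clamp knob has a left-hand thread, so turn it clockwise (seen from above) until the jaw is fully open, then take out every roller and put them all in the slatted crate, together with the loose roller that lies in the shallow tray and rolls about easily. When the jig is empty, wind the knob back anticlockwise until the jaw is fully closed. Do not pull a roller out from under a closed jaw, let none fall off the bench, and leave the tools and jars around alone.

Things in the scene. Friction and masses are not known exactly. Their poses are not given: they have to be found in the camera images.
- clamp_knob (a joint): knob angle, rad: 0 = jaw closed (hard stop), 2.8 = fully open (stop); starts at 0 to 0.15. Grows CLOCKWISE seen from above (left-hand screw); anticlockwise from 0 it is blocked. Friction about 0.12 N m; stays where it is left. Drives the jaw 5.7 mm per rad along the jig's +x, 16 mm in all
- knob_grip (a point): point on the knob's vertical axis, inside the grip bar, 80 mm above the table; turns with the knob: x along the bar, z up. At angle 0 the bar lies along the jig's x. The black bar is 64 mm long, 16 mm thick, and stands from 59 to 93 mm above the table, on a black disc 60 mm in diameter and 10 mm thick
- jig: fixed aluminium jig, base 230 (x) x 200 (y) x 20 mm; origin at the centre of its underside. Stop rail 38 mm high at x = -115 to -100. Three roller stations at x = -59, y = -62, 0, +62 mm, each with a 4 mm high ridge at either side that stops rolling. Grey housing 90 x 120 mm, 50 mm high, centred at x = +67, y = 0, with the knob on top
- jaw_lip (a point): middle of the jaw lip's tip, 47 mm above the table; moves with the jaw. The jaw is a steel bar across the jig (190 mm along y), 14 mm thick, 50 mm high; its lip, 44 to 50 mm above the table, reaches 9 mm towards the rollers (-x) over their spigots and holds them down; fully open it clears them by about 8 mm
- roller1: embossing roller on its side, 160 g: aluminium barrel with dark rings, 32 mm in diameter, 60 mm long, and at each end a steel spigot 12 mm in diameter, 10 mm long (80 mm overall). Origin at its centre; x runs along the roller, y and z turn as it rolls. Starts clamped in the jig, along the jig's x, centre 36 mm above the table. May be absent
- roller2: embossing roller on its side, 160 g: aluminium barrel with dark rings, 32 mm in diameter, 60 mm long, and at each end a steel spigot 12 mm in diameter, 10 mm long (80 mm overall). Origin at its centre; x runs along the roller, y and z turn as it rolls. Starts clamped in the jig, along the jig's x, centre 36 mm above the table. May be absent
- roller3: embossing roller on its side, 160 g: aluminium barrel with dark rings, 32 mm in diameter, 60 mm long, and at each end a steel spigot 12 mm in diameter, 10 mm long (80 mm overall). Origin at its centre; x runs along the roller, y and z turn as it rolls. Starts clamped in the jig, along the jig's x, centre 36 mm above the table. May be absent
- roller4: loose embossing roller on its side, 160 g: aluminium barrel with dark rings, 32 mm in diameter, 60 mm long, and at each end a steel spigot 12 mm in diameter, 10 mm long (80 mm overall). Origin at its centre; x runs along the roller, y and z turn as it rolls. Always there; starts free in the tray, roughly along the tray's y, centre 21 mm above the table; rolls at a touch, to and fro
- tray: fixed shallow dished wooden tray, 160 (x) x 180 (y) x 35 mm, walls 5 mm. Its floor is 5 mm thick and flat only 18 mm either side of the middle line (its y axis); from there 10 degree ramps rise to 15 mm above the table at the two long walls, so a roller rolls back to the middle; origin at the centre of its underside
- crate: fixed open plywood crate with slatted sides, 160 (x) x 180 (y) x 70 mm high, walls 6 mm, floor 6 mm thick; origin at the centre of its underside
- thread_spool: bystander: wooden thread spool standing upright, 44 mm in diameter, 60 mm high; origin at the centre of its underside; leave it alone
- awl: bystander: awl with wooden handle, 160 mm long, lying flat; origin at the centre of its underside; leave it alone
- glue_brush: bystander: flat brush lying down; origin at the centre of its underside; leave it alone
- slicker: bystander: small dark wooden slicker block, 110 x 30 x 18 mm; origin at the centre of its underside; leave it alone
There are look-alikes about, which are no part of the job. Leave any orange look-alike of the roller2 alone. Leave any purple look-alike of the roller4 alone.

How it is judged:
On the way, in this order (a step that is already met when the one before it is completed fails the run):
1. the clamp knob is turned clockwise until the jaw is open (value of joint clamp_knob above 2.6 rad), for 0.2 s.
2. every roller that was in the jig lies in the crate (x of roller1 in the frame of crate between -0.075 and 0.075 m and y of roller1 in the frame of crate between -0.085 and 0.085 m and z of roller1 in the frame of crate between 0 and 0.065 m and linear speed of each of roller1, roller2, roller3 below 0.05 m/s and x of roller2 in the frame of crate between -0.075 and 0.075 m and y of roller2 in the frame of crate between -0.085 and 0.085 m and z of roller2 in the frame of crate between 0 and 0.065 m and x of roller3 in the frame of crate between -0.075 and 0.075 m and y of roller3 in the frame of crate between -0.085 and 0.085 m and z of roller3 in the frame of crate between 0 and 0.065 m), for 0.2 s.
At the end, for the whole second after the job is handed in: Every roller present lies at rest in the crate (centre within its walls and below its rim), and the clamp knob is wound back anticlockwise to within 0.2 rad of the closed stop (all of step 2 and x of roller4 in the frame of crate between -0.075 and 0.075 m and y of roller4 in the frame of crate between -0.085 and 0.085 m and z of roller4 in the frame of crate between 0 and 0.065 m and linear speed of roller4 below 0.05 m/s and value of joint clamp_knob below 0.2 rad); the robot touches nothing.
It fails at once if a roller falls off the bench (height (world z) of any of roller1, roller2, roller3, roller4 below -0.05 m).
It fails at once if a roller is pulled out of the jig before the jaw is open (value of joint clamp_knob below 1.2 rad and ((z of roller1 in the frame of jig above 0.06 m and horizontal distance between roller1 and jig below 0.12 m) or (z of roller2 in the frame of jig above 0.06 m and horizontal distance between roller2 and jig below 0.12 m) or (z of roller3 in the frame of jig above 0.06 m and horizontal distance between roller3 and jig below 0.12 m))).
It fails at once if one of the tools or other things lying around is shifted by more than 4 cm (distance of any of thread_spool, awl, glue_brush, slicker from where it was at the start of the episode above 0.04 m).
Of roller1, roller2, roller3 only 2 to 3 are there at a start; the rules pass over those that are not, and their reading is None.
At some moment in a run one of roller4 may be knocked a few centimetres aside while the robot is not near it.
It also fails if it takes over 200 s, if anything falls off the work surface, if the arm or the gripper's body presses on something with over 40 N, if the wrist force passes 120 N, or if a joint passes its speed limit or range.

## Working session

There is one attempt and no reset: what is moved stays moved. The work goes in short steps, each a Python script; the robot and the scene stay as the last script left them, time stands still between calls to the robot, and variables do not carry over. Pictures are saved under pics/ and viewed, at most 14 in all, crops included, and the job is handed in when it is done.

```bash
mkdir -p pics; ls; python3 - <<'E'
from plant import r, vision, models, telemetry
import cv2
for c in ["top","scene"]:
    im=vision.snapshot(c); cv2.imwrite(f"pics/{c}0.png",im[:,:,::-1])
    print(c,vision.get_calibration(c))
    for t in ["knob_grip","jig","jaw_lip","roller1","roller4","tray","crate","thread_spool","awl","glue_brush","slicker"]:
        print(t,[( [round(float(v),3) for v in d["at"]],round(d["score"],2)) for d in models.mark_of(t,c)][:6])
print(telemetry.current_t())
E
```

```text
pics
top {'fx': 495.710910177854, 'fy': 495.710910177854, 'cx': 331.46814019549714, 'cy': 237.49002831750056, 'position': array([ 0.50197652, -0.02606227,  1.21883771]), 'orientation': array([ 0.02516663, -0.69810277,  0.71479131, -0.03305374])}
knob_grip [([0.62, -0.213, 0.079], 0.57)]
jig [([0.554, -0.204, -0.005], 0.81), ([0.484, -0.25, 0.034], 0.57)]
jaw_lip [([0.532, -0.198, 0.048], 0.65)]
roller1 [([0.633, 0.037, 0.012], 0.89), ([0.484, -0.249, 0.038], 0.88), ([0.79, -0.074, 0.016], 0.83), ([0.63, 0.385, 0.015], 0.77), ([0.51, -0.132, 0.039], 0.74), ([0.497, -0.191, 0.033], 0.64)]
roller4 [([0.633, 0.037, 0.012], 0.89), ([0.484, -0.249, 0.038], 0.88), ([0.79, -0.074, 0.016], 0.83), ([0.63, 0.385, 0.015], 0.77), ([0.51, -0.132, 0.039], 0.74), ([0.497, -0.191, 0.033], 0.64)]
tray [([0.645, 0.21, 0.002], 0.96)]
crate [([0.454, 0.191, 0.0], 0.91)]
thread_spool [([0.754, 0.041, -0.003], 0.57)]
awl [([0.499, -0.439, 0.004], 0.58), ([0.468, 0.041, 0.003], 0.52)]
glue_brush [([0.679, -0.427, -0.001], 0.75)]
slicker [([0.469, 0.041, 0.002], 0.62)]
scene {'fx': 502.4689292774498, 'fy': 5
[... 449 characters left out ...]
, 0.78), ([0.513, -0.13, 0.035], 0.69), ([0.63, 0.384, 0.016], 0.65), ([0.486, -0.248, 0.039], 0.59), ([0.497, -0.192, 0.036], 0.58)]
roller4 [([0.63, 0.036, 0.015], 0.91), ([0.793, -0.065, 0.017], 0.78), ([0.513, -0.13, 0.035], 0.69), ([0.63, 0.384, 0.016], 0.65), ([0.486, -0.248, 0.039], 0.59), ([0.497, -0.192, 0.036], 0.58)]
tray [([0.643, 0.213, 0.001], 0.94), ([0.451, 0.197, 0.002], 0.3)]
crate [([0.453, 0.198, 0.002], 0.89)]
thread_spool [([0.752, 0.042, 0.002], 0.69)]
awl [([0.502, -0.439, 0.005], 0.85), ([0.554, -0.199, -0.004], 0.43)]
glue_brush [([0.677, -0.429, 0.002], 0.85)]
slicker [([0.469, 0.037, 0.001], 0.64), ([0.645, 0.212, 0.002], 0.62), ([0.681, -0.431, 0.002], 0.36)]
1.2
```

View pics/top0.png

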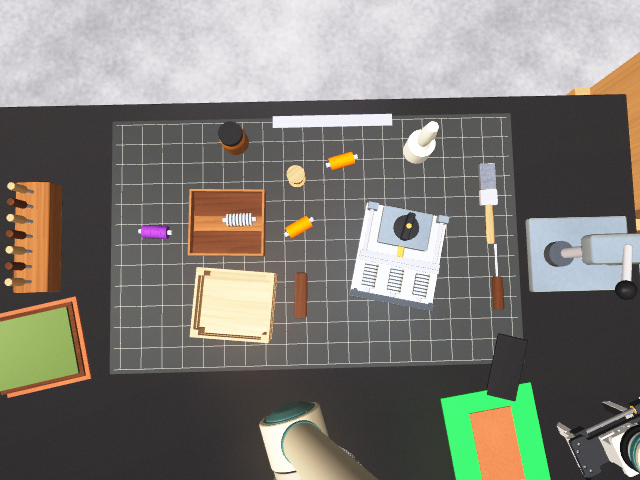

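View pics/scene0.png

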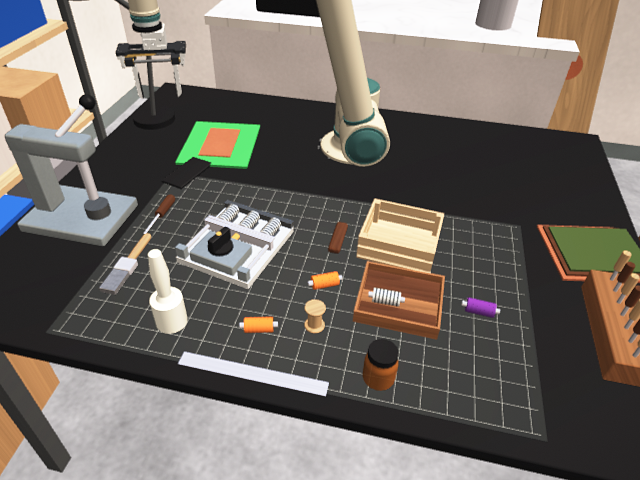

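Top view: the jig is at about (400,252) with three rollers along its lower edge and the knob at (407,226). The loose roller is in the tray at (239,219), and the crate is at (235,305). Orange decoys are at (299,227) and (342,160), and a purple one at (155,231). The scene view agrees. Next I grip the knob.

```bash
cat > h.py <<'E'
from plant import r, gripper_to, inverse_kinematics, vision, models, telemetry
import numpy as np, cv2
from scipy.spatial.transform import Rotation as Ro
JY=-0.222
KNOB=np.array([0.621,-0.216])
def quat(a):
    y=np.array([np.cos(a),np.sin(a),0]); z=np.array([0,0,-1.])
    q=Ro.from_matrix(np.c_[np.cross(y,z),y,z]).as_quat(); return q[[3,0,1,2]]
def q6(p,a):
    s=inverse_kinematics(np.array(p,float),quat(a)); return None if s is None else s[5]
def best(p,a):  # close-direction angle a or a+pi with joint 6 nearest its middle
    c=[(abs(v),b) for b in (a,a+np.pi) if (v:=q6(p,b)) is not None]
    return min(c)[1]
def go(x,y,z,a): r.move_to(np.array([x,y,z]),quat(a))
def line(x,y,z,vel=0.15,guard=None): return r.move_l(np.array([x,y,z]),vel=vel,guard=guard)
def marks(t,c,lo=0.3):
    return [(np.round(d["at"],3),round(d["score"],2)) for d in models.mark_of(t,c) if d["score"]>lo]
def yaw(mask,c,z):
    k=vision.get_calibration(c)
    cs,_=cv2.findContours(mask.astype(np.uint8),cv2.RETR_EXTERNAL,cv2.CHAIN_APPROX_NONE)
    p=max(cs,key=cv2.contourArea)[:,0,:].astype(float)
    d=np.c_[(p[:,0]-k["cx"])/k["fx"],(p[:,1]-k["cy"])/k["fy"],np.ones(len(p))]
    R=Ro.from_quat(np.roll(k["orientation"],-1)).as_matrix(); d=d@R.T
    w=k["position"]+d*((z-k["position"][2])/d[:,2])[:,None]
    return cv2.minAreaRect((w[:,:2]*1000).astype(np.float32))
def st(): 
    print("t",round(telemetry.current_t(),1),"tcp",np.round(telemetry.current_ee_pos(),4),"F",np.round(telemetry.current_wrist_force(),1),"T",np.round(telemetry.current_torque(),2),"open",round(telemetry.current_opening(),4),"q",np.round(telemetry.current_joints(),2))
E
python3 - <<'E'
from h import *
vision.snapshot("top")
for t,z in (("crate",.07),("tray",.035)):
    print(t,yaw(models.regions_of(t,"top")[0]["pixels"],"top",z))
a0=JY-0.07+np.pi/2
for a in (a0,a0+np.pi,a0-np.pi): print(a,q6([*KNOB,.2],a),q6([*KNOB,.2],a-2.8))
E
```

```text
crate ((447.6436767578125, 188.76809692382812), (186.854248046875, 159.99229431152344), 84.20906066894531)
tray ((641.833251953125, 209.88198852539062), (187.8130340576172, 161.6420135498047), 88.72856140136719)
1.2787963267948965 -1.7192826123761262 1.0807173876238734
4.42038898038469 1.4223100412136667 -2.0608752659659197
-1.8627963267948966 1.4223100412136667 -2.0608752659659197
```

```bash
python3 - <<'E'
from h import *
a0=JY-0.07+np.pi/2
gripper_to(0.05)
go(*KNOB,0.20,a0)
cv2.imwrite("pics/w1.png",vision.snapshot("wrist")[:,:,::-1])
print(marks("knob_grip","wrist"),marks("jaw_lip","wrist"))
print(line(*KNOB,0.088,vel=0.08,guard=8)); st()
gripper_to(0.0,f_grip=25); st()
E
```

```text
[(array([ 0.619, -0.217,  0.077]), 0.67), (array([0.753, 0.044, 0.   ]), 0.57)] [(array([ 0.527, -0.196,  0.05 ]), 0.69)]
False
t 5.7 tcp [ 0.6214 -0.2162  0.0886] F [-0.1 -0.3 -0.1] T [ 0.06 -0.15 -0.01] open 0.0502 q [-0.44  0.5   1.52 -0.    1.12 -1.72]
t 6.4 tcp [ 0.6208 -0.2167  0.0881] F [-0.4 -2.3  0.4] T [-0.34 -0.01 -0.06] open 0.0156 q [-0.44  0.5   1.52 -0.    1.12 -1.72]
```

View pics/w1.png

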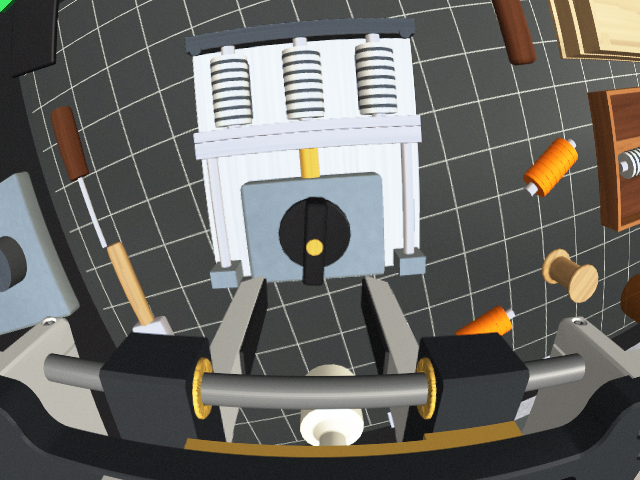

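The wrist view shows three rollers under the jaw at (231,88), (303,82) and (376,75), and the knob bar at (315,240). The fingers now hold the bar (opening 15.6 mm), so I turn it clockwise.

```bash
python3 - <<'E'
from h import *
q=np.array(telemetry.current_joints()); s=q[5]
for k in range(1,11):
    q[5]=s+min(0.3*k,2.9)
    r.movej(q); st()
    if abs(telemetry.current_torque()[2])>1.2: break
E
```

```text
t 6.8 tcp [ 0.6209 -0.2169  0.0881] F [-0.4 -2.   0.2] T [-0.27 -0.15 -0.16] open 0.0157 q [-0.44  0.5   1.52 -0.    1.12 -1.42]
t 7.1 tcp [ 0.6208 -0.217   0.0881] F [ 0.3 -3.   0.9] T [-0.45 -0.07 -0.14] open 0.0156 q [-0.44  0.5   1.52 -0.    1.12 -1.12]
t 7.5 tcp [ 0.6207 -0.217   0.0881] F [-1.6 -3.4  0.5] T [-0.55 -0.   -0.12] open 0.0159 q [-0.44  0.5   1.52 -0.    1.12 -0.82]
t 7.9 tcp [ 0.6205 -0.2171  0.0881] F [-2.3 -3.6  0.7] T [-0.68  0.17 -0.09] open 0.0156 q [-0.44  0.5   1.52 -0.    1.12 -0.52]
t 8.3 tcp [ 0.6204 -0.217   0.0881] F [-3.2 -4.7  0.3] T [-0.85  0.39 -0.16] open 0.016 q [-0.44  0.5   1.52 -0.    1.12 -0.22]
t 8.7 tcp [ 0.6203 -0.217   0.0881] F [-3.4 -5.1  0.8] T [-0.82  0.4  -0.08] open 0.0158 q [-0.44  0.5   1.52 -0.    1.12  0.08]
t 9.1 tcp [ 0.6202 -0.2169  0.0881] F [-3.7 -4.8  1.1] T [-0.79  0.43 -0.12] open 0.0158 q [-0.44  0.5   1.52 -0.    1.12  0.38]
t 9.5 tcp [ 0.6201 -0.2168  0.0881] F [-3.8 -4.1  1.6] T [-0.73  0.47 -0.16] open 0.0156 q [-0.44  0.5   1.52 -0.    1.12  0.68]
t 9.9 tcp [ 0.6201 -0.2166  0.0881] F [-2.7 -4.1  1.3] T [-0.69  0.62 -0.09] open 0.0157 q [-0.44  0.5   1.52 -0.    1.12  0.97]
t 10.2 tcp [ 0.6213 -0.2165  0.0881] F [-0.1 -3.   0.7] T [-0.41  0.03  0.63] open 0.0178 q [-0.44  0.5   1.52 -0.    1.12  1.17]
```

The stop is reached. I release the knob and look at the rollers from above.

```bash
python3 - <<'E'
from h import *
r.hold(0.3)
gripper_to(0.05); p=telemetry.current_ee_pos(); line(p[0],p[1],0.2)
c=np.array([0.498,-0.190]); a=best([*c,.2],JY+np.pi/2); print(a)
go(*(c+[-0.03,0.0]),0.25,a)
cv2.imwrite("pics/w2.png",vision.snapshot("wrist")[:,:,::-1])
for t in ("roller1","jaw_lip","knob_grip"): print(t,marks(t,"wrist"))
st()
E
```

```text
4.49038898038469
roller1 [(array([0.654, 0.183, 0.024]), 0.96), (array([ 0.508, -0.128,  0.034]), 0.76), (array([ 0.499, -0.19 ,  0.036]), 0.72), (array([ 0.486, -0.251,  0.031]), 0.63), (array([0.632, 0.035, 0.014]), 0.58), (array([ 0.62 , -0.22 ,  0.077]), 0.46)]
jaw_lip [(array([ 0.543, -0.198,  0.05 ]), 0.87)]
knob_grip [(array([ 0.62 , -0.218,  0.081]), 0.84)]
t 13.0 tcp [ 0.4692 -0.1903  0.249 ] F [ 0.1 -0.3  0.4] T [ 0.03 -0.01  0.02] open 0.0499 q [-0.52  0.16  1.61  0.    1.37  1.27]
```

View pics/w2.png

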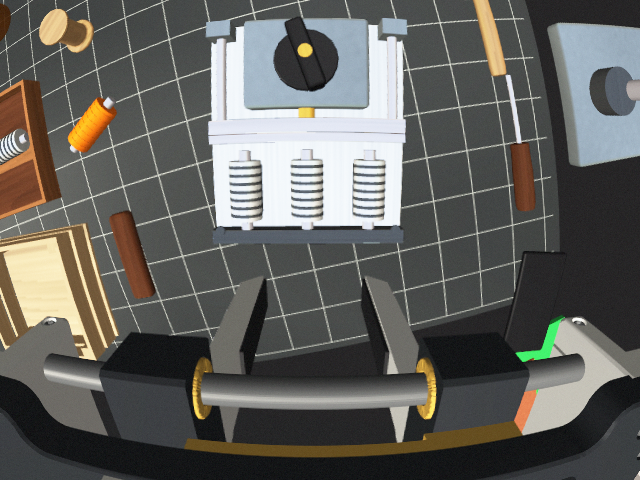

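The jaw has opened by 16 mm and three rollers stand free at (245,190), (306,190) and (369,190). I take the first two now.

```bash
cat >> h.py <<'E'
CR=np.array([0.453,0.194]); CY=-0.10
def crate_xy(x,y):
    c,s=np.cos(CY),np.sin(CY); return CR+[c*x-s*y,s*x+c*y]
def in_crate(p):
    c,s=np.cos(CY),np.sin(CY); d=np.asarray(p)[:2]-CR; return np.round([c*d[0]+s*d[1],-s*d[0]+c*d[1]],3)
def pick(xy,z,a,opening=0.046):
    a=best([*xy,.22],a); gripper_to(opening); go(*xy,0.20,a)
    print("guard",line(*xy,z,vel=0.1,guard=10)); gripper_to(0.0,f_grip=20); st()
    line(*xy,0.20,vel=0.15); o=telemetry.current_opening(); print("lifted",round(o,4)); return o>0.028
def place(x,y,z,opening=0.046):
    p=crate_xy(x,y); a=best([*p,.22],CY+np.pi/2); go(*p,0.20,a)
    print("guard",line(*p,z,vel=0.1,guard=8)); st(); gripper_to(opening); r.hold(0.2); line(*p,0.20)
def look(name=None):
    im=vision.snapshot("top")
    if name: cv2.imwrite(name,im[:,:,::-1])
    m=marks("roller1","top",0.4)
    print([(in_crate(p),p[2],s) for p,s in m if np.all(np.abs(in_crate(p))<.1)]); print([p for p,s in m])
E
python3 - <<'E'
from h import *
if pick((0.510,-0.130),0.053,JY+np.pi/2):
    place(0,-0.045,0.043)
    if pick((0.486,-0.250),0.053,JY+np.pi/2):
        place(0,0.045,0.043)
c=telemetry.current_joints(); c[0]-=0.6; r.movej(c)
look("pics/t3.png"); st()
E
```

```text
guard False
t 15.7 tcp [ 0.5103 -0.1297  0.0534] F [0.2 1.3 1.8] T [ 0.38 -0.03  0.03] open 0.0315 q [-0.38  0.37  1.86  0.    0.91  1.41]
lifted 0.0315
guard False
t 20.9 tcp [0.449  0.1493 0.0435] F [-0.4  0.2 -2.1] T [ 0.05 -0.16 -0.01] open 0.0313 q [ 0.17  0.31  1.99  0.    0.84 -1.3 ]
guard False
t 27.1 tcp [ 0.4862 -0.2502  0.0534] F [0.1 0.4 2.1] T [ 0.01  0.04 -0.02] open 0.0314 q [-0.6   0.39  1.82 -0.    0.93  1.19]
lifted 0.0317
guard False
t 31.9 tcp [0.4579 0.239  0.0435] F [-1.2 -0.8 -1.4] T [ 0.05 -0.13 -0.  ] open 0.0314 q [ 0.35  0.37  1.9  -0.    0.88 -1.12]
[(array([0.   , 0.046]), np.float64(0.022), 0.96), (array([ 0.001, -0.048]), np.float64(0.022), 0.63)]
[array([0.458, 0.24 , 0.022]), array([ 0.793, -0.074,  0.02 ]), array([0.633, 0.038, 0.014]), array([0.656, 0.184, 0.023]), array([0.628, 0.382, 0.016]), array([0.449, 0.146, 0.022])]
t 35.0 tcp [ 0.5117 -0.0598  0.199 ] F [-0.3  0.1 -0.7] T [-0.03 -0.11 -0.06] open 0.0459 q [-0.25  0.21  1.68  0.    1.26 -1.12]
```

View pics/t3.png

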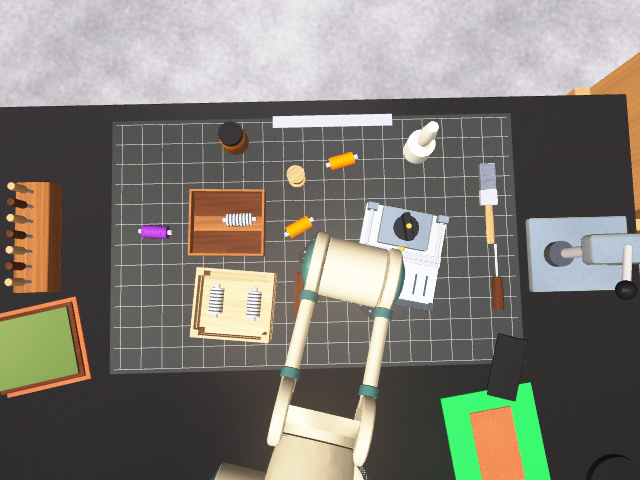

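The two rollers lie in the crate at (216,300) and (254,302), about ±46 mm from its middle. The third goes between them.

```bash
python3 - <<'E'
from h import *
if pick((0.498,-0.190),0.053,JY+np.pi/2):
    place(0,-0.001,0.046,0.040)
go(0.52,0.0,0.3,best([.52,0,.3],np.pi/2))
look(); st()
E
```

```text
guard False
t 39.3 tcp [ 0.4982 -0.1901  0.0534] F [-1.1 -0.   1.1] T [0.1  0.02 0.06] open 0.0312 q [-0.49  0.38  1.85  0.    0.92  1.3 ]
lifted 0.0315
guard False
t 44.3 tcp [0.4533 0.1932 0.0465] F [-1.1 -0.8 -1.8] T [ 0.07 -0.09 -0.05] open 0.0312 q [ 0.26  0.33  1.94  0.    0.86 -1.21]
[(array([ 0.001, -0.003]), np.float64(0.022), 0.9), (array([0.003, 0.047]), np.float64(0.025), 0.65)]
[array([0.454, 0.191, 0.022]), array([ 0.794, -0.073,  0.018]), array([0.63 , 0.386, 0.014]), array([0.657, 0.166, 0.025]), array([0.461, 0.24 , 0.025]), array([0.633, 0.038, 0.014])]
t 48.4 tcp [5.199e-01 2.000e-04 2.998e-01] F [ 0.3  0.7 -0.2] T [ 0.09 -0.02 -0.02] open 0.0401 q [-0.13  0.16  1.49  0.    1.49  1.44]
```

```bash
python3 - <<'E'
from h import *
go(0.57,0.19,0.30,best([.57,.19,.3],0.0))
cv2.imwrite("pics/w4.png",vision.snapshot("wrist")[:,:,::-1])
print(marks("roller4","wrist"))
m=models.regions_of("roller4","wrist")
for d in m: 
    ys,xs=np.nonzero(d["pixels"]); print(int(xs.mean()),int(ys.mean()),round(d["score"],2),cv2.minAreaRect(np.c_[xs,ys].astype(np.float32)))
st()
E
```

```text
[(array([0.658, 0.172, 0.023]), 0.85), (array([0.461, 0.237, 0.021]), 0.74), (array([0.628, 0.384, 0.018]), 0.73), (array([0.456, 0.194, 0.02 ]), 0.67), (array([0.447, 0.146, 0.02 ]), 0.61), (array([0.633, 0.033, 0.015]), 0.54)]
217 202 0.97 ((218.10586547851562, 202.12353515625), (64.50174713134766, 27.38064956665039), 4.39870548248291)
386 222 0.96 ((385.95489501953125, 222.49591064453125), (26.43643569946289, 65.45734405517578), 5.194429397583008)
347 304 0.84 ((347.0097961425781, 308.43450927734375), (36.3142204284668, 11.109390258789062), 84.47245788574219)
220 164 0.76 ((220.56484985351562, 163.70326232910156), (67.41577911376953, 28.814006805419922), 2.862405300140381)
364 40 0.67 ((364.280029296875, 41.459999084472656), (27.457658767700195, 63.23582458496094), 3.1798300743103027)
216 238 0.64 ((216.1350555419922, 238.05953979492188), (64.37397003173828, 26.104284286499023), 5.355824947357178)
t 49.7 tcp [0.57   0.1892 0.3002] F [ 0.3  0.2 -0.5] T [-0.07 -0.04 -0.01] open 0.0402 q [ 0.2   0.29  1.32 -0.    1.54  0.21]
```

View pics/w4.png

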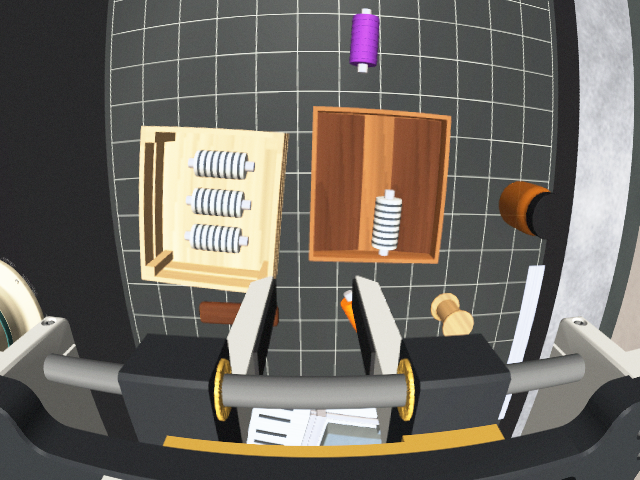

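All three rollers are in the crate at (220,164), (217,202) and (216,238). Roller4 is in the tray at (386,222), slightly off the middle line, so I pick it and lay it on top.

```bash
python3 - <<'E'
from h import *
if pick((0.658,0.170),0.039,-0.06,0.056):
    place(0,0.022,0.065,0.044)
go(0.57,0.15,0.30,best([.57,.15,.3],0.0))
cv2.imwrite("pics/w5.png",vision.snapshot("wrist")[:,:,::-1])
m=marks("roller4","wrist"); print([(in_crate(p),p[2],s) for p,s in m])
st()
E
```

```text
guard False
t 53.0 tcp [0.658  0.17   0.0392] F [-0.1  0.5  1.3] T [-0.01 -0.04  0.05] open 0.0316 q [0.15 0.57 1.52 0.   1.05 0.21]
lifted 0.0315
guard False
t 57.0 tcp [0.4557 0.2161 0.0656] F [ 0.1 -0.2 -1.1] T [ 0.1  -0.12  0.  ] open 0.0316 q [ 0.3   0.32  1.9   0.    0.92 -1.17]
[(array([0.153, 0.207]), np.float64(0.019), 0.88), (array([ 0.195, -0.141]), np.float64(0.015), 0.87), (array([0.001, 0.044]), np.float64(0.021), 0.78), (array([ 0.002, -0.002]), np.float64(0.021), 0.78), (array([ 0.002, -0.047]), np.float64(0.021), 0.78), (array([0.003, 0.022]), np.float64(0.045), 0.68)]
t 60.0 tcp [0.5694 0.1503 0.2993] F [-0.2 -0.4 -0.1] T [-0.02 -0.08  0.02] open 0.0439 q [0.14 0.27 1.35 0.   1.53 0.14]
```

View pics/w5.png

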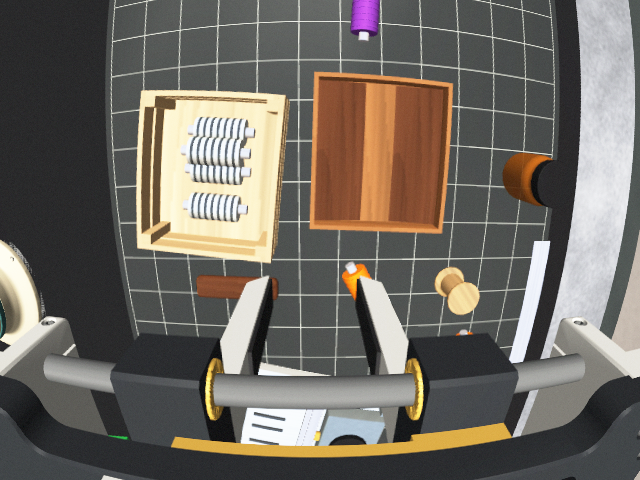

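All four rollers are in the crate at (220,127) to (215,207), with roller4 resting on top at (217,151), and the tray and jig are empty. Now I wind the knob back.

```bash
python3 - <<'E'
from h import *
a=JY-2.8+np.pi/2; K=np.array([0.6205,-0.217])
gripper_to(0.05); go(*K,0.25,a); st()
print(line(*K,0.088,vel=0.1,guard=8)); gripper_to(0.0,f_grip=25); st()
q=np.array(telemetry.current_joints()); s=q[5]
for k in range(1,21):
    q[5]=s-(0.3*k if k<9 else 2.4+0.1*(k-8))
    if q[5]<-2.1: break
    r.movej(q); T=telemetry.current_torque()[2]; print(round(q[5],2),np.round(T,2))
    if k>3 and T<-0.45: break
st(); r.hold(0.3); gripper_to(0.05); line(*K,0.25)
c=telemetry.current_joints(); c[0]=-1.2; r.movej(c)
cv2.imwrite("pics/t6.png",vision.snapshot("top")[90:390,180:540,::-1].repeat(2,0).repeat(2,1))
print(marks("jaw_lip","top"),[(in_crate(p),p[2],s) for p,s in marks("roller4","top")]); st()
E
```

```text
t 61.7 tcp [ 0.6207 -0.2159  0.2503] F [ 0.2 -0.3  0.4] T [-0.02 -0.    0.06] open 0.05 q [-0.44  0.39  1.28  0.    1.47  1.01]
False
t 64.1 tcp [ 0.6205 -0.2167  0.088 ] F [0.1 0.5 0.8] T [0.18 0.05 0.13] open 0.0159 q [-0.44  0.5   1.52  0.    1.12  1.01]
0.71 0.1
0.41 0.13
0.11 0.11
-0.19 0.09
-0.49 0.1
-0.79 0.14
-1.09 0.1
-1.39 0.14
-1.49 0.12
-1.59 0.12
-1.69 0.17
-1.79 0.12
-1.89 -0.58
t 68.5 tcp [ 0.6209 -0.2168  0.0881] F [ 2.1  0.8 -0.5] T [ 0.26 -0.36 -0.58] open 0.0169 q [-0.44  0.5   1.52  0.    1.12 -1.89]
[(array([ 0.528, -0.197,  0.046]), 0.66)] [(array([ 0.365, -0.233]), np.float64(0.018), 0.88), (array([0.004, 0.021]), np.float64(0.049), 0.78), (array([-0.   , -0.045]), np.float64(0.024), 0.74), (array([ 0.195, -0.137]), np.float64(0.013), 0.54), (array([ 0.004, -0.001]), np.float64(0.021), 0.52)]
t 72.6 tcp [ 0.3026 -0.5829  0.249 ] F [ 0.3  1.  -0.3] T [ 0.   -0.13 -0.  ] open 0.0501 q [-1.2   0.39  1.28  0.    1.47 -1.89]
```

View pics/t6.png

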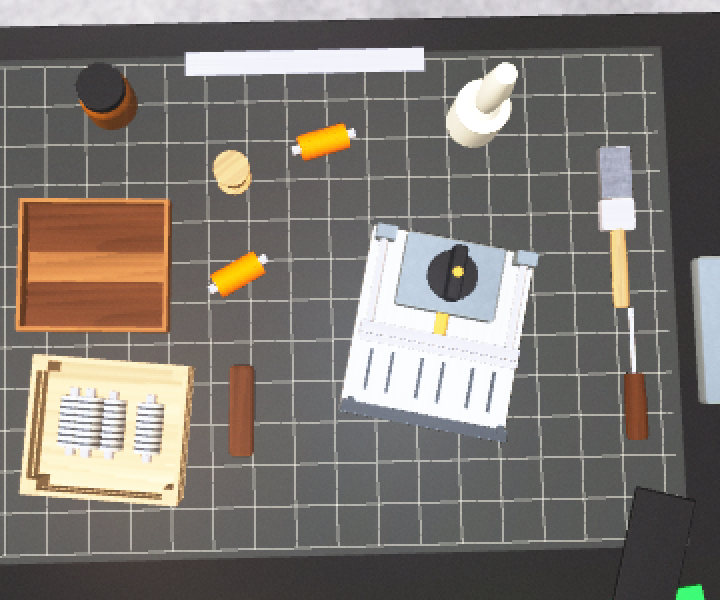

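The closed stop was felt and the jaw lip is back at x = 0.528. The jig at (440,330) and the tray at (95,265) are empty, all four rollers are in the crate at (70–150, 425), and the bystanders are undisturbed.

```bash
python3 -c "
from h import *
print(r.sign_off())"
```

```text
the job is handed in; nothing more can be done
None
```

The job is handed in at about 73 s of robot time: all four rollers lie in the crate (roller4 resting on top of two others), the jig is empty, the knob is wound back to its closed stop, and the tools and jars were left alone; no verdict came back.

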